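# Feed the part-folded blank over the step into the bench folder and clamp it

### The arm

A 7-joint arm with a two-finger parallel gripper is mounted at the origin on the work surface. World frame = base frame: x ahead of the robot, y to its left, z up, the work surface at z = 0. Lengths are in m, angles in rad, forces in N, time in s.
With the tool pointing down it reaches from about 0.425 to 1.025 m from the base axis. Payload 9.4 kg.
Tool frame: the origin (TCP) lies at the very end of the fingers, on their centre line; the grasp point (between the pads) lies robot.hold_point_z behind it (robot.hold_point_z is the distance from the TCP to the grasp point, in m); z points along the fingers, y is the line along which they close (so a half turn about z gives the same grasp; the last joint's range is limited). The gripper opens to 93 mm and grips with 3 to 60 N. Pads are 15 mm wide; open, the fingers measure 128 mm over their backs; the gripper's body (75 mm by 188 mm) begins 65 mm behind the grasp point.
Start: joints at [1.17, 0.599, -0.003, 1.599, 0.002, 0.943, -0.08], TCP at [0.231, -0.687, 0.219] pointing down, gripper open.
Joint ranges: [-2.57, 2.57], [-0.35, 1.97], [-1.29, 1.29], [0.11, 2.56], [-1.05, 4.19], [0.11, 1.86], [-2.63, 2.63]. Speed limits (rad/s): [2.22, 2.22, 3.01, 3.01, 3.14, 3.14, 3.14].

### API

Orientations are given as a unit quaternion [w, x, y, z].
In Python, from workcell import robot, read_camera, camera_info gives the robot as it stands.
- The arm moves only by the tool jog_arm, never from a script. Its argument "increments" is one flat list of numbers, 7 for each row, row after row: the shift along the world's x, y, z scaled (see below), then the turn, a rotation vector about the world's x, y, z scaled (see below), then the opening, from -1 (shut) to 1 (fully open), so that 0 is half open. A call has 1 to 8 rows; each row shifts and turns the commanded pose from where the row before left it; what a row does not reach is not made up. The controller multiplies each number of a shift by 15 cm and each number of a turn by 360 degrees. A row lasts 1/10 s, in which the tool goes at most 50 mm and 8.59 degrees, less where a joint would pass 70% of its speed; a pose out of reach is approached as far as the arm can. A call with a number of a shift or a turn outside -1 to 1 is refused whole. A call with a gripper value outside its range is refused whole. The fingers move at their own pace and stop on an object; "squeeze" is the grip in N (left out, the last holds). Time passes only in rows, so rows that do not move let the fingers close. It gives the time, the measured TCP pose, the force, the opening and the grip force at its end, in the units of the state.
- robot.state(): the state, without advancing time (a new reading comes with each control period).
- read_camera(name): name is "scene" or "top" or "wrist"; returns the picture (480x640x3 uint8, blue, green, red); there is no depth.
- camera_info(name): a dict with "fx", "fy", "cx", "cy" (pixels), "position" and "attitude" of the camera in the world; the wrist camera has in their place "hand_eye" (4x4, takes a point from camera to tool coordinates, whose origin is the TCP and whose axes are the flange's). Camera axes: x right, y up, looking along -z (the intrinsics and any distortion apply to the point x, -y, -z); pixel columns grow to the right and rows downward; lengths in m; the calibration is good to about 2 mm. A picture is of the moment at which its call begins: read the wrist's pose just before it. camera_info takes no time and is no camera call.
- robot.sign_off(): hands the job in; it is judged then, once.
The state is a dict: "clock": time; "joints": joint angles; "qvel": joint speeds; "joint_torque": joint torques, N m; "tcp_pos": TCP position; "orientation": TCP orientation; "ft_force": force on the tool from outside, world axes, zero at the start; "wrist_torque": the same for the moment, N m; "grip_width": finger opening in m; "grip_force": force on a finger pad.
Only numpy, scipy, OpenCV 4.12 (cv2) and the standard library are available. Lean on these libraries where they do the work, as an engineer would, in place of code of your own. Each camera call takes 0.05 s, during which the arm holds its last target. There are 200 camera calls.

### The job

Slide the aluminium blank, lip trailing, from the feed board up over the small step and in under the folder's open clamp beam; do not carry it or tip it, and let it neither catch nor be forced. Push it gently but firmly home, square against both stop fingers of the back gauge, and only then swing the lever down until the beam nips the blank fast, and let go. Leave the other things alone.

Things in the scene. Friction and masses are not known exactly. Their poses are not given: they have to be found in the camera images.
- blank: Loose aluminium blank: flat sheet 140 mm wide (x), 170 mm long (y), 3 mm thick, about 0.25 kg. Its trailing 140 mm edge is folded up as a full-width lip 3 mm thick, top 33 mm above the underside. Origin: underside, centre of the sheet; +y from the lip to the flat leading edge (nose), z up. It starts on the feed board, its nose 15 to 60 mm short of the bed, a little askew.
- blank_lip (a point): Centre of the blank's lip, 18 mm above the sheet's underside, half-way along the lip, in the middle of its thickness: the place to pinch it from above or to push. 168.5 mm behind the nose. Axes as the blank's.
- nose_left (a point): Left corner of the blank's leading edge, on the underside (x = -70 mm, y = +85 mm in the blank's frame).
- nose_right (a point): Right corner of the blank's leading edge, on the underside (x = +70 mm, y = +85 mm in the blank's frame).
- folder: The folder, a green bench machine 340 mm wide, fixed to the bench: steel bed, two uprights, clamp beam, lever. Origin: on the bench, straight below bed_edge. y is the direction of feed, level, in under the beam; x to the right along the bed's edge; z up.
- bed_edge (a point): Middle of the front top edge of the steel bed, 85 mm above the bench. Axes as the folder's. The bed is level, 260 mm wide between the uprights (whose tops are 73 mm above it) and runs 140 mm in +y.
- beam: The clamp beam, a green bar with a steel nose in segments, over the bed's first 2 to 48 mm in y. Origin: middle of its underside at y = 0. Fully open (lever at 0) the underside is 12 mm above the bed; it comes down 10 mm per radian of lever. Its top is 46 mm above its underside.
- feed_edge (a point): Middle of the top rear edge of the folding leaf, 2.5 mm in front of the bed's edge. The steel leaf (50 mm) and the plywood feed board flush with it (215 mm long, 270 mm wide) are one fixed level surface in front of the bed, 3 to 6 mm lower than the bed: that is the step. Axes as the folder's.
- gauge: The back gauge: a dark bar fixed on the bed behind the beam, along x. Origin: on the bed, under the middle of the bar's front face, 94 to 102 mm in from the bed's edge. Under the bar two steel stop fingers (18 mm wide, 11 mm high, at x = -45 and +45 mm, locked) stand forward of it by 8 to 40 mm, both alike, set by hand and not measured: find them by feel. A push of 3 to 10 N seats the blank; over 15 N would shift them.
- lever (a joint): Eccentric lever at the folder's right-hand (+x) end; lowers the beam. 0 rad: open, arm 65 degrees above the level, pointing to -y; grows as the ball is swung forward (-y) and down. The beam bites a 3 mm blank at 0.85 to 0.95 rad; end of travel 1.2 rad. Stiff, about 4 N at the ball, more once the beam bites; stays where it is left. 10 to 25 N on the ball clamps well.
- lever_ball (a point): Centre of the black ball, 32 mm in diameter, at the end of the lever. The lever turns about a level axis along the folder's x through x = +166, y = +36, z = +47 mm from bed_edge; the ball's centre is 130 mm from that axis.
- angle: Bystander: a small finished aluminium angle, 22 x 70 x 28 mm, lying at the left edge of the feed board. Origin: underside centre.
- mallet: Bystander: mallet with a black rubber head (60 mm thick, 100 mm long) and wooden handle, on the bench. Origin: under the head.
- snips: Bystander: tin snips with black grips, 230 mm long, flat on the bench. Origin: under the pivot.
- rivet_jar: Bystander: small jar, 64 mm wide, 85 mm high, on the bench. Origin: underside centre.
- oil_can: Bystander: dark can, 54 mm wide, 130 mm high, on the bench. Origin: underside centre.
- square: Bystander: steel try square, blade 150 mm, flat on the bench. Origin: under the blade's root in the stock.
There are look-alikes about, which are no part of the job. What is shaped like the blank but blue is not meant.

How it is judged:
On the way, in this order (a step that is already met when the one before it is completed fails the run):
1. the blank has gone over the step: its nose is at least 20 mm in under the open beam, on or just over the bed (y of each of nose_left, nose_right in the frame of bed_edge above 0.02 m and z of nose_left in the frame of bed_edge above -0.002 m and value of joint lever below 0.35 rad).
2. the blank is pressed home, square against both stop fingers (within 1.7 mm of both, pressed with at least 1 N), the beam still open (y of each of stops_c0, stops_c1 in the frame of blank below 0.1177 m and contact force between blank and gauge above 1 N and value of joint lever below 0.35 rad), for 0.2 s.
At the end, for the whole second after the job is handed in: The blank's nose is within 1.7 mm of both stop fingers, the sheet lies flat on the bed (within 0.06 rad), the lever is swung down past 0.75 rad and the beam nips the blank with more than 5 N; everything at rest and released (y of each of stops_c0, stops_c1 in the frame of blank below 0.1177 m and angle between the z axis of blank_lip and the z axis of bed_edge, either way round below 0.06 rad and value of joint lever above 0.75 rad and contact force between blank and beam above 5 N and linear speed of blank below 0.01 m/s and velocity of joint lever below 0.05 rad/s); the robot touches nothing.
It fails at once if with the beam open, the blank is forced: more than 25 N against the folder's bed or beam, or more than 16 N against the back gauge (value of joint lever below 0.35 rad and (contact force between blank and folder above 25 N or contact force between blank and gauge above 16 N)).
It fails at once if the blank catches on the step: more than 15 N against the front of the bed while its nose is still outside (contact force between blank and folder above 15 N and y of each of nose_left, nose_right in the frame of bed_edge below 0.004 m).
It fails at once if the blank is tipped by more than 0.2 rad (angle between blank's own z axis and vertical above 0.2 rad).
It fails at once if the blank is carried: nose and lip both more than 14 mm above the feed board (z of nose_left in the frame of feed_edge above 0.014 m and z of blank_lip in the frame of feed_edge above 0.032 m).
It fails at once if a bystander is moved by more than 30 mm (distance of any of angle, mallet, snips, rivet_jar, oil_can, square from where it was at the start of the episode above 0.03 m).
It also fails if it takes over 72 s, if anything falls off the work surface, if the arm or the gripper's body presses on something with over 40 N, if the wrist force passes 120 N, or if a joint passes its speed limit or range.

## Working session

There is one attempt and no reset: what is moved stays moved. The work goes in short steps, Python scripts to look and compute and a tool call to move; the robot and the scene stay as the last step left them, time stands still between calls to the robot, and variables do not carry over. Pictures are saved under pics/ and viewed, at most 12 in all, crops included, and the job is handed in when it is done.

Besides the shell and the picture viewer there is one more tool, called after ">>>" in YAML: its name, and indented under it one key for each argument. jog_arm: Moves the arm, as the interface text tells. Shifts and turns lie within -1 to 1; 1 stands for 15 cm of shift or 360 degrees of turn. Its arguments: {"type":"object","properties":{"increments":{"type":"array"},"squeeze":{"type":"number"}},"required":["increments"]}

```bash
ls; mkdir -p pics; python3 - <<'E'
from workcell import robot, read_camera, camera_info
import cv2
print(robot.state(), robot.hold_point_z)
for n in("scene","top","wrist"):
    print(n,camera_info(n)); cv2.imwrite(f"pics/{n}0.png",read_camera(n))
E
```

```text
pics
{'clock': 0.0, 'joints': array([ 1.17030423,  0.60010954, -0.0025699 ,  1.60010843,  0.00180468,
        0.94288356, -0.07979661]), 'qvel': array([ 2.74137578e-04,  2.73060621e-04, -6.46563937e-04, -1.51564827e-04,
       -1.64254632e-03,  8.93752151e-04,  3.36926597e-07]), 'joint_torque': array([-1.74103992e-03, -7.65095901e+01,  1.49737962e+00, -2.52353007e+01,
       -5.23810100e-02,  1.68097392e-02,  1.41673399e-04]), 'tcp_pos': array([ 0.23051699, -0.68687793,  0.2177785 ]), 'orientation': array([-7.30476704e-04,  9.86916172e-01,  1.61232449e-01, -1.83988713e-04]), 'ft_force': array([ 0.01210945, -0.59541641,  0.52383726]), 'wrist_torque': array([-0.05370939,  0.06148719,  0.03779487]), 'grip_force': 0.0, 'grip_width': 0.09297019310012639} 0.0188
scene {'fx': 616.69169020148, 'fy': 616.69169020148, 'cx': 307.2400509312182, 'cy': 246.27161103094878, 'position': array([1.41808296, 0.12805105, 1.24897386]), 'attitude': array([0.6094238 , 0.22576778, 0.26891991, 0.71085415])}
top {'fx': 478.684963825243, 'fy': 478.684963825243, 'cx': 316.27625858304935, 'cy': 235.34314176867767, 'position': array([ 0.30960665, -0.02546141,  1.46983452]), 'attitude': array([-0.70417629, -0.05853137,  0.04313538,  0.70629255])}
wrist {'fx': 430.5511502601781, 'fy': 430.5511502601781, 'cx': 312.2332450606812, 'cy': 238.80241442448138, 'hand_eye': array([[ 2.44997625e-04,  9.63201874e-01,  2.68778887e-01,
         7.47224076e-02],
       [ 9.99999894e-01, -1.30917963e-04, -4.42360534e-04,
        -1.23860371e-03],
       [-3.90894511e-04,  2.68778966e-01, -9.63201804e-01,
        -1.66045165e-01],
       [ 0.00000000e+00,  0.00000000e+00,  0.00000000e+00,
         1.00000000e+00]])}
```

View pics/scene0.png

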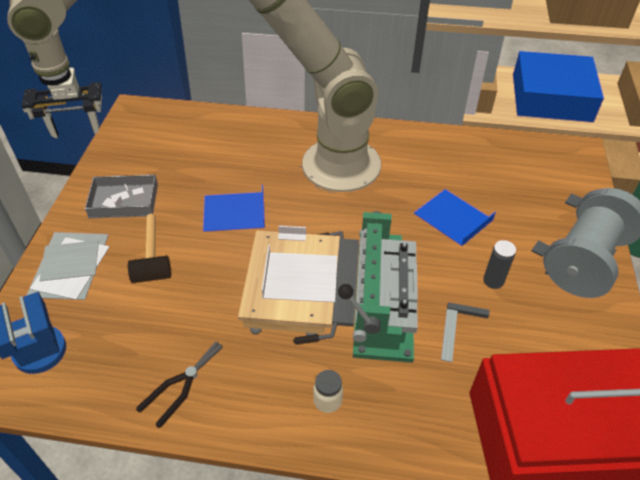

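View pics/top0.png

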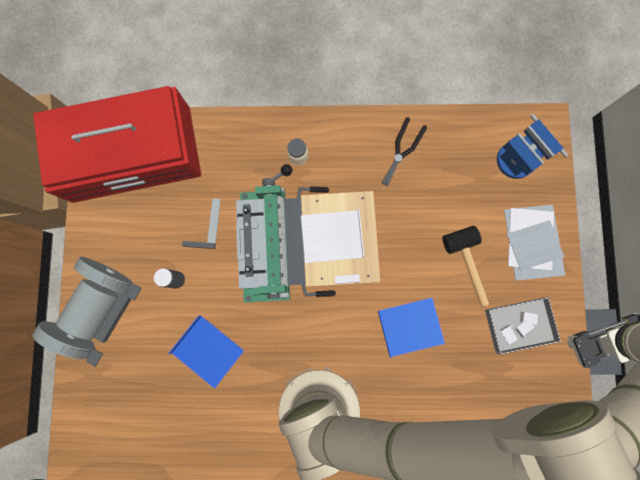

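The blank is the bare silver sheet on the feed board (top 333,237; scene 300,276), with its lip on the right-hand side (top 363,237). Other things it could be mistaken for:
- Blue sheets at top (411,327) and (206,351).
- Grey and white sheets at top (533,242).
- The small angle at top (347,279).

I'm choosing the silver one with the lip, and will check it in close crops.

```bash
cat > h.py <<'E'
import numpy as np, cv2
from scipy.spatial.transform import Rotation as R
from workcell import robot, read_camera, camera_info
def rot(q): return R.from_quat([q[1],q[2],q[3],q[0]]).as_matrix()
def cam(name, st=None):
    i=camera_info(name)
    if name=="wrist":
        st=st or robot.state(); T=np.eye(4);T[:3,:3]=rot(st["orientation"]);T[:3,3]=st["tcp_pos"]
        T=T@i["hand_eye"]; return i,T[:3,:3],T[:3,3]
    return i,rot(i["attitude"]),np.array(i["position"])
def ray(c,uv):
    i,A,p=c; d=A@np.array([(uv[0]-i["cx"])/i["fx"],-(uv[1]-i["cy"])/i["fy"],-1]); return p,d
def onz(c,uv,z):
    p,d=ray(c,uv); return p+d*(z-p[2])/d[2]
def proj(c,P):
    i,A,p=c; v=A.T@(np.array(P)-p); return np.array([i["cx"]-i["fx"]*v[0]/v[2], i["cy"]+i["fy"]*v[1]/v[2]])
def tri(obs):
    M=np.zeros((3,3));b=np.zeros(3)
    for c,uv in obs:
        p,d=ray(c,uv);d=d/np.linalg.norm(d);Q=np.eye(3)-np.outer(d,d);M+=Q;b+=Q@p
    return np.linalg.solve(M,b)
E
python3 - <<'E'
import cv2
a=cv2.imread("pics/top0.png")[160:310,225:395]; cv2.imwrite("pics/topc.png",cv2.resize(a,None,fx=4,fy=4,interpolation=cv2.INTER_CUBIC)[:600])
a=cv2.imread("pics/scene0.png")[205:365,235:435]; cv2.imwrite("pics/scenec.png",cv2.resize(a,None,fx=3.75,fy=3.75,interpolation=cv2.INTER_CUBIC))
E
```

```text
(no output)
```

View pics/topc.png

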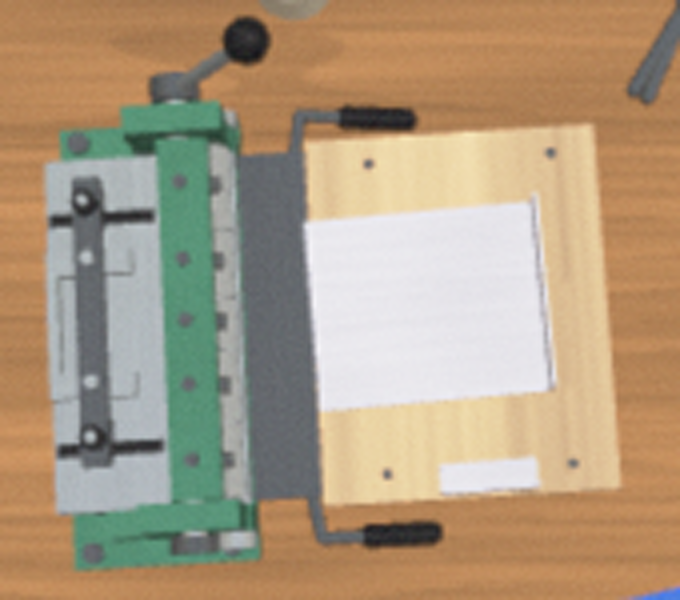

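View pics/scenec.png

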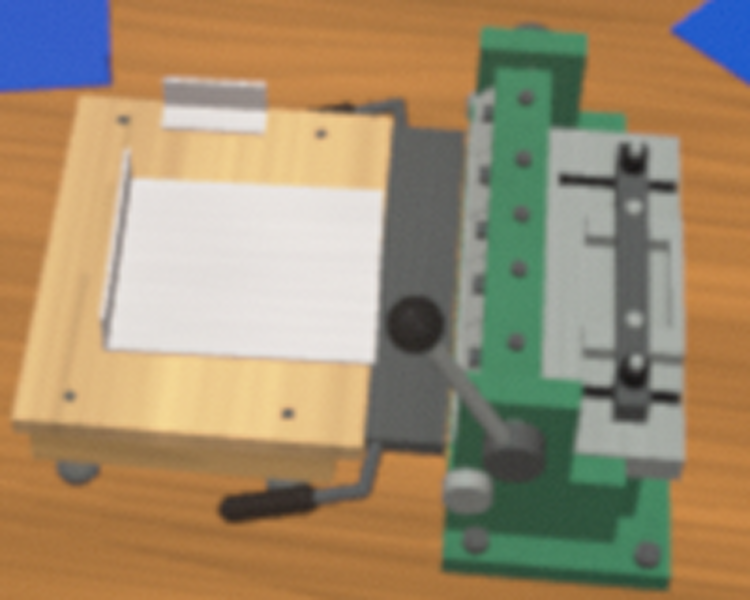

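Both crops show the silver sheet with its fold-up lip, lip at the feed side. Top crop: nose corners (303,222) and (322,410), lip (535,198) to (553,388), ball (246,40). It is unmistakably the blank.

```bash
python3 - <<'E'
from h import *
ct,cs=cam("top"),cam("scene")
t=lambda a:((a[0]+.5)/4-.5+225,(a[1]+.5)/4-.5+160)
s=lambda a:((a[0]+.5)/3.75-.5+235,(a[1]+.5)/3.75-.5+205)
D=dict(noseR=((303,222),(375,362)),noseL=((322,410),(381,190)),lipR=((537,200),(104,322)),lipL=((553,388),(128,150)),
bRR=((594,124),(15,420)),bRL=((620,488),(80,97)),bFR=((303,140),(363,447)),bFL=((323,503),(393,118)),ball=((246,40),(415,325)),
bedRL=((56,512),(680,137)),bedRR=((46,162),(683,462)), leafR=((240,155),None))
P={}
for k,(a,b) in D.items():
    if b is None: print(k,onz(ct,t(a),.081).round(4));continue
    X=tri([(ct,t(a)),(cs,s(b))]);P[k]=X
    print(k,X.round(4),(proj(ct,X)-t(a)).round(1),(proj(cs,X)-s(b)).round(1))
y=lambda a,b:np.degrees(np.arctan2(*(P[b]-P[a])[[1,0]]))
for a,b in(("noseL","noseR"),("lipL","lipR"),("bRL","bRR"),("bFL","bFR"),("bedRL","bedRR")):print(a,b,y(a,b).round(2),np.linalg.norm(P[b]-P[a]).round(4))
E
```

```text
noseR [0.5713 0.0515 0.0819] [ 0. -0.] [ 0. -0.]
noseL [0.4322 0.0375 0.0823] [-0.1  0. ] [-0.1  0. ]
lipR [ 0.5822 -0.1181  0.1037] [-0.5  0.1] [-0.6 -0. ]
lipL [ 0.445  -0.1286  0.1086] [-0.  0.] [-0. -0.]
bRR [ 0.6447 -0.1627  0.0774] [-0.6  0.1] [-0.7 -0.1]
bRL [ 0.3754 -0.1781  0.0771] [-0.1  0. ] [-0.1 -0. ]
bFR [0.6337 0.0521 0.0798] [-0.1  0. ] [-0.1 -0. ]
bFL [0.365  0.0371 0.0796] [-0.2  0. ] [-0.2  0. ]
ball [0.6627 0.0805 0.246 ] [-0.  0.] [-0.  0.]
bedRL [0.3587 0.2299 0.0855] [-0.3  0. ] [-0.3  0. ]
bedRR [0.6175 0.243  0.0828] [-0.1  0. ] [-0.1  0. ]
leafR [0.6223 0.0986 0.081 ]
noseL noseR 5.76 0.1398
lipL lipR 4.38 0.1377
bRL bRR 3.26 0.2697
bFL bFR 3.19 0.2691
bedRL bedRR 2.91 0.2591
```

>>> jog_arm:
  increments: [0.1187,0.2347,0,0,0,-0.00244,1,0.1187,0.2347,0,0,0,-0.00244,1,0.1187,0.2347,0,0,0,-0.00244,1,0.1187,0.2347,0,0,0,-0.00244,1,0.1187,0.2347,0,0,0,-0.00244,1,0.1187,0.2347,0,0,0,-0.00244,1,0.1187,0.2347,0,0,0,-0.00244,1,0.1187,0.2347,0,0,0,-0.00244,1]

```text
clock: 0.95
tcp_pos: [0.3735, -0.4041, 0.2185]
orientation: [-0.0, 0.995, 0.1, -0.0]
ft_force: [0.9, 0.0, 0.3]
grip_width: 0.0929
grip_force: 0.0
```

>>> jog_arm:
  increments: [0.1187,0.2347,0,0,0,-0.00244,1,0.1187,0.2347,0,0,0,-0.00244,1,0.1187,0.2347,0,0,0,-0.00244,1,0.1187,0.2347,0,0,0,-0.00244,1,0.1187,0.2347,0,0,0,-0.00244,1,0.1187,0.2347,0,0,0,-0.00244,1,0.1187,0.2347,0,0,0,-0.00244,1,0.1187,0.2347,0,0,0,-0.00244,1]

```text
clock: 1.75
tcp_pos: [0.516, -0.1225, 0.2186]
orientation: [0.0, 0.999, 0.039, -0.0]
ft_force: [1.3, 0.5, 0.6]
grip_width: 0.0931
grip_force: 0.0
```

>>> jog_arm:
  increments: [0,0,0,0,0,0,1,0,0,0,0,0,0,1,0,0,0,0,0,0,1]

```text
clock: 2.05
tcp_pos: [0.5149, -0.125, 0.2185]
orientation: [0.0, 0.999, 0.039, -0.0]
ft_force: [-0.7, 0.1, -0.1]
grip_width: 0.0932
grip_force: 0.0
```

```bash
python3 - <<'E'
from h import *
st=robot.state(); im=read_camera("wrist"); np.save("st1.npy",st,allow_pickle=True)
print(st["tcp_pos"],st["orientation"],st["ft_force"],st["clock"])
cv2.imwrite("pics/w1.png",im)
E
```

```text
[ 0.51491952 -0.12504889  0.21847185] [ 1.99939197e-04  9.99250217e-01  3.87148352e-02 -3.55152235e-04] [-0.65937162  0.13866407 -0.07191885] 2.05
```

View pics/w1.png

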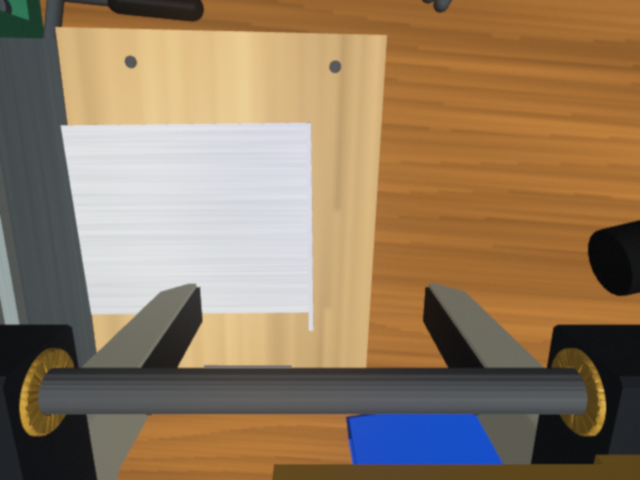

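The wrist view shows the blank: nose corners at (63,126) and (91,313), lip top edge running (310,124) to (312,330). The lip sits between the open fingers.

```bash
python3 - <<'E'
from h import *
st=np.load("st1.npy",allow_pickle=True).item(); c=cam("wrist",st); ct=cam("top")
t=lambda a:((a[0]+.5)/4-.5+225,(a[1]+.5)/4-.5+160)
for n,uv,z in(("noseR",(63,126),.082),("noseL",(91,313),.082),("lipR",(310.5,124),.112),("lipL",(312,330),.112),("bRR",(386,36),.079),("bRL?",(366,366),.079),("bFR",(57,28),.079)): print(n,onz(c,uv,z).round(4))
print(tri([(c,(63,126)),(ct,t((303,222)))]),tri([(c,(91,313)),(ct,t((322,410)))]),tri([(c,(310.5,124)),(ct,t((537,199)))]))
for p in([.515,-.1235,.112],[.5,.04,.082]):print(proj(c,p))
E
```

```text
noseR [0.571  0.0502 0.082 ]
noseL [0.4328 0.0396 0.082 ]
lipR [ 0.5858 -0.1174  0.112 ]
lipL [ 0.4472 -0.1291  0.112 ]
bRR [ 0.6444 -0.1621  0.079 ]
bRL? [ 0.4015 -0.1761  0.079 ]
bFR [0.6325 0.051  0.079 ]
[0.5712656  0.05146136 0.08013614] [0.4328257  0.03806341 0.08320475] [ 0.58511953 -0.11868779  0.09638315]
[311.52786734 236.04169762]
[ 84.86029671 228.20167088]
```

>>> jog_arm:
  increments: [0,0.01,-0.12,0,0,0,0.3,0,0,-0.12,0,0,0,0,0,0,-0.12,0,0,0,-0.3,0,0,-0.12,0,0,0,-0.5,0,0,-0.12,0,0,0,-0.5,0,0,-0.12,0,0,0,-0.5,0,0,-0.1,0,0,0,-0.5,0,0,0,0,0,0,-0.5]
  squeeze: 10

```text
clock: 2.9
tcp_pos: [0.5141, -0.1237, 0.0941]
orientation: [-0.0, 0.999, 0.038, -0.002]
ft_force: [-0.9, 0.1, -0.1]
grip_width: 0.0335
grip_force: 0.0
```

>>> jog_arm:
  increments: [0,0,0,0,0,0,-0.6,0,0,0,0,0,0,-0.7,0,0,0,0,0,0,-0.8,0,0,0,0,0,0,-0.9,0,0,0,0,0,0,-1,0,0,0,0,0,0,-1,0,0,0,0,0,0,-1,0,0,0,0,0,0,-1]
  squeeze: 15

```text
clock: 3.7
tcp_pos: [0.5158, -0.1227, 0.0961]
orientation: [0.0, 0.999, 0.039, 0.0]
ft_force: [-1.1, -1.3, 6.2]
grip_width: 0.0027
grip_force: 15.0
```

>>> jog_arm:
  increments: [0,0,0,0,0,0,-1,0,0,0,0,0,0,-1]

```text
clock: 3.9
tcp_pos: [0.5158, -0.1227, 0.0961]
orientation: [0.0, 0.999, 0.039, 0.0]
ft_force: [0.8, -1.1, 6.9]
grip_width: 0.0029
grip_force: 15.0
```

```bash
python3 - <<'E'
from h import *
st=robot.state(); print(st["tcp_pos"],st["ft_force"],st["wrist_torque"])
a=cv2.resize(read_camera("wrist")[60:400,20:420],None,fx=1,fy=1)
b=cv2.resize(read_camera("scene")[205:365,235:435],(400,320),interpolation=cv2.INTER_CUBIC)
o=np.zeros((340,800,3),np.uint8);o[:,:400]=a;o[:320,400:]=b
cv2.imwrite("pics/c2.png",o)
E
```

```text
[ 0.51575365 -0.12268167  0.09610941] [ 0.75229799 -1.09683298  6.90558436] [-0.07267418  0.17226394  0.05793302]
```

View pics/c2.png

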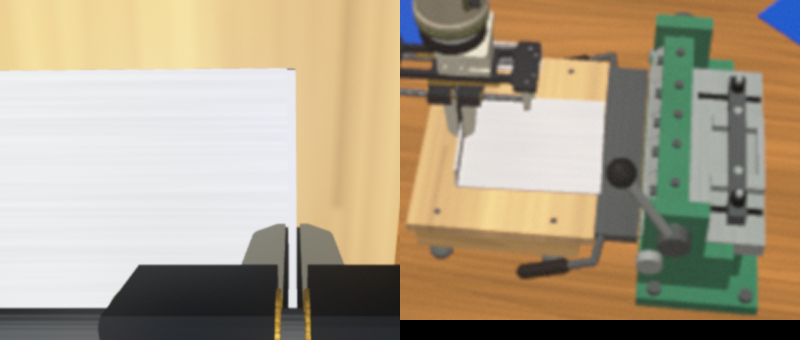

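The lip is pinched cleanly between the pads, in the wrist view at (290,270). Next I unload the downward press, tilt the nose up and slide part of the way.

>>> jog_arm:
  increments: [0,0,0.005,0,0,0,-1,0,0,0.002,0.003,0.0002,0,-1,0,0,0,0.003,0.0002,0,-1,0,0,0,0.003,0.0002,0,-1,0,0,0,0,0,0,-1,0,0,0,0,0,0,-1]
  squeeze: 30

```text
clock: 4.6
tcp_pos: [0.5154, -0.1231, 0.0965]
orientation: [-0.028, 0.999, 0.039, -0.001]
ft_force: [-0.1, 0.5, -1.5]
grip_width: 0.0028
grip_force: 30.0
```

>>> jog_arm:
  increments: [-0.0113,0.0439,0,0,0,-0.0007,-1,-0.0113,0.0439,0,0,0,-0.0007,-1,-0.0113,0.0439,0,0,0,-0.0007,-1,-0.0113,0.0439,0,0,0,-0.0007,-1,-0.0113,0.0439,0,0,0,-0.0007,-1,-0.0113,0.0439,0,0,0,-0.0007,-1,0,0,0,0,0,0,-1,0,0,0,0,0,0,-1]

```text
clock: 5.4
tcp_pos: [0.5055, -0.0829, 0.0967]
orientation: [-0.028, 0.999, 0.026, -0.0]
ft_force: [0.3, -0.5, -2.6]
grip_width: 0.0025
grip_force: 30.0
```

```bash
python3 - <<'E'
from h import *
st=robot.state(); print(st["tcp_pos"],st["orientation"],R.from_quat(np.roll(st["orientation"],-1)).as_matrix()[:,2])
a=cv2.resize(read_camera("top")[195:275,270:370],(400,320),interpolation=cv2.INTER_CUBIC)
b=cv2.resize(read_camera("scene")[230:330,290:390],(400,400),interpolation=cv2.INTER_CUBIC)
w=read_camera("wrist");cv2.imwrite("pics/w3.png",w)
o=np.zeros((400,800,3),np.uint8);o[:320,:400]=a;o[:,400:]=b
cv2.imwrite("pics/c3.png",o)
E
```

```text
[ 0.5054664  -0.08292025  0.09673156] [-2.82499345e-02  9.99255012e-01  2.62914847e-02 -3.45019999e-04] [-0.00217499  0.05643964 -0.99840364]
```

View pics/c3.png

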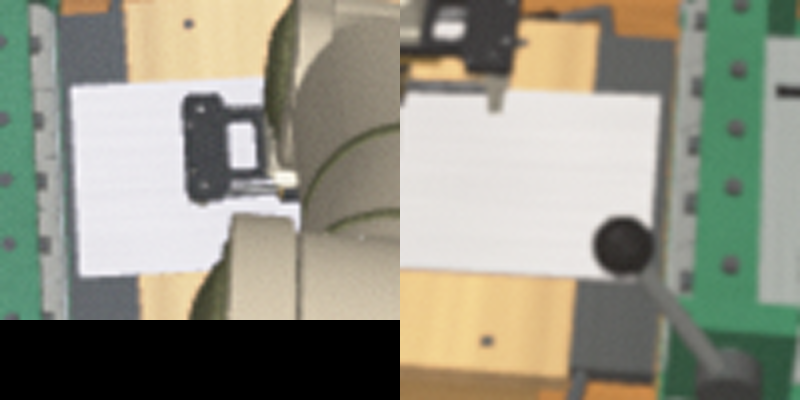

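```bash
python3 - <<'E'
from h import *
ct,cs=cam("top"),cam("scene")
t=lambda a:((a[0]+.5)/4-.5+270,(a[1]+.5)/4-.5+195)
s=lambda a:((a[0]-400+.5)/4-.5+290,(a[1]+.5)/4-.5+230)
for a,b in(((79,276),(660,96)),((70,87),(653,278))): print(tri([(ct,t(a)),(cs,s(b))]))
E=np.array([.4956,.0967]);x=np.array([.9985,.0541]);y=np.array([-.0541,.9985])
p=np.array([.5055,-.0829])-E;print("lip f",p@x,p@y,"nose",p@y+.1685)
E
```

```text
[0.42724844 0.08249187 0.09091634]
[0.5659258  0.09155674 0.09082994]
lip f 0.0001687899999999664 -0.17986618999999998 nose -0.01136618999999997
```

Triangulation puts the nose top at z ≈ 0.091, so the underside is about 3 mm above the bed and well below the beam. Advancing.

>>> jog_arm:
  increments: [-0.0018,0.0333,0,0,0,0,-1,-0.0018,0.0333,0,0,0,0,-1,-0.0018,0.0333,0,0,0,0,-1,-0.0018,0.0333,0,0,0,0,-1,-0.0018,0.0333,0,0,0,0,-1,-0.0018,0.0333,0,0,0,0,-1,-0.0018,0.0333,0,0,0,0,-1,-0.0018,0.0333,0,0,0,0,-1]

```text
clock: 6.35
tcp_pos: [0.5032, -0.0426, 0.0967]
orientation: [-0.028, 0.999, 0.026, -0.0]
ft_force: [-0.3, 0.8, -2.1]
grip_width: 0.0028
grip_force: 30.0
```

>>> jog_arm:
  increments: [0,0,0,0,0,0,-1,0,0,0,0,0,0,-1]

```text
clock: 6.55
tcp_pos: [0.5032, -0.043, 0.0967]
orientation: [-0.028, 0.999, 0.026, -0.0]
ft_force: [0.2, -0.1, -1.6]
grip_width: 0.0029
grip_force: 30.0
```

>>> jog_arm:
  increments: [0,0,0.0093,-0.00225,-0.0001,0,-1,0,0,0.0093,-0.00225,-0.0001,0,-1,0,0,0.0093,-0.00225,-0.0001,0,-1,0,0,0.0093,-0.00225,-0.0001,0,-1,0,0,0,0,0,0,-1,0,0,0,0,0,0,-1]

```text
clock: 7.15
tcp_pos: [0.5033, -0.0427, 0.1024]
orientation: [-0.0, 1.0, 0.026, 0.0]
ft_force: [-0.2, 0.4, -1.0]
grip_width: 0.003
grip_force: 30.0
```

>>> jog_arm:
  increments: [0,0,-0.004,0,0,0,-1,0,0,0,0,0,0,-1]

```text
clock: 7.35
tcp_pos: [0.5032, -0.0431, 0.1016]
orientation: [-0.0, 1.0, 0.026, 0.0]
ft_force: [0.4, 0.6, 0.2]
grip_width: 0.003
grip_force: 30.0
```

>>> jog_arm:
  increments: [0,0,-0.004,0,0,0,-1,0,0,0,0,0,0,-1]

```text
clock: 7.55
tcp_pos: [0.5032, -0.0432, 0.101]
orientation: [-0.0, 1.0, 0.026, 0.0]
ft_force: [-0.1, -0.0, -0.1]
grip_width: 0.0028
grip_force: 30.0
```

Light contact on the bed. The first crops showed the stop fingers' faint outlines: top crop (132,262) and (138,385), scene crop (585,338) and (587,228). I'll estimate their positions so that only the last millimetres need to be felt.

```bash
python3 - <<'E'
from h import *
ct,cs=cam("top"),cam("scene")
t=lambda a:((a[0]+.5)/4-.5+225,(a[1]+.5)/4-.5+160)
s=lambda a:((a[0]+.5)/3.75-.5+235,(a[1]+.5)/3.75-.5+205)
E=np.array([.4956,.0967]);x=np.array([.9985,.0541]);y=np.array([-.0541,.9985])
f=lambda p:((p[:2]-E)@x*1e3, (p[:2]-E)@y*1e3,p[2]*1e3)
for uv in((132,262),(138,385),(104,262),(111,400)): print("top",np.round(f(onz(ct,t(uv),.096)),1))
for uv in((585,338),(587,228),(614,330)): print("scene",np.round(f(onz(cs,s(uv),.096)),1))
p=robot.state();print(f(p["tcp_pos"]),p["wrist_torque"])
a=cv2.resize(read_camera("top")[190:285,232:282],(400,760),interpolation=cv2.INTER_CUBIC)[80:680]
b=cv2.resize(read_camera("scene")[235:325,380:425],(400,800),interpolation=cv2.INTER_CUBIC)[100:700]
g=lambda i:cv2.createCLAHE(3,(4,4)).apply(cv2.cvtColor(i,cv2.COLOR_BGR2GRAY))
cv2.imwrite("pics/c4.png",np.hstack([g(a),g(b)]))
E
```

```text
top [48.3 76.3 96. ]
top [-42.   75.4  96. ]
top [49.5 96.8 96. ]
top [-51.8  95.3  96. ]
scene [52.6 79.1 96. ]
scene [-35.7  79.2  96. ]
scene [44.7 96.9 96. ]
(np.float64(0.06633565090349197), np.float64(-140.1009484177616), np.float64(100.99560217411363)) [ 0.30706512 -0.01184476  0.07193523]
```

View pics/c4.png

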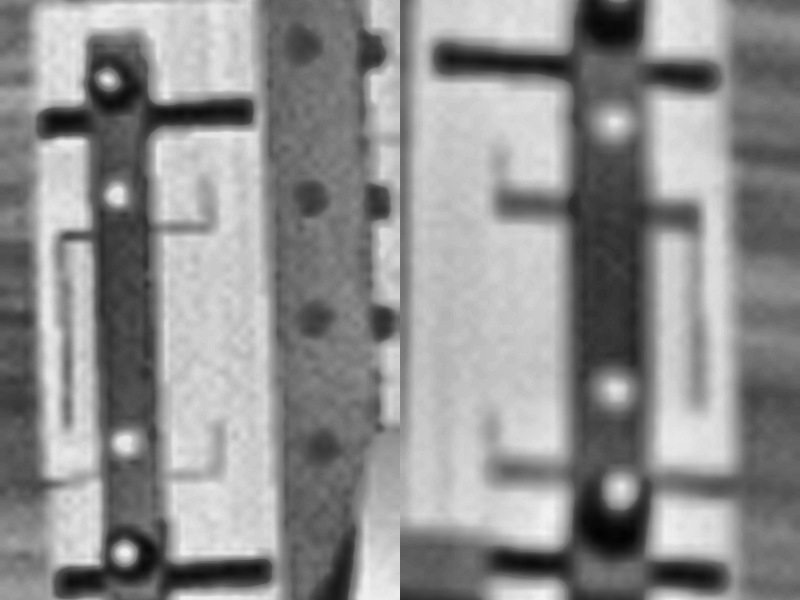

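The stop fingers' fronts show clearly (left panel (212,205) and (220,450)), at about 77 mm ± 3 mm from the bed's edge. I slide 40 mm, then feel my way.

>>> jog_arm:
  increments: [-0.0018,0.0333,0,0,0,0,-1,-0.0018,0.0333,0,0,0,0,-1,-0.0018,0.0333,0,0,0,0,-1,-0.0018,0.0333,0,0,0,0,-1,-0.0018,0.0333,0,0,0,0,-1,-0.0018,0.0333,0,0,0,0,-1,-0.0018,0.0333,0,0,0,0,-1,-0.0018,0.0333,0,0,0,0,-1]

```text
clock: 8.45
tcp_pos: [0.5011, -0.0028, 0.1011]
orientation: [0.0, 1.0, 0.026, 0.0]
ft_force: [-0.1, -1.2, 0.9]
grip_width: 0.0028
grip_force: 30.0
```

>>> jog_arm:
  increments: [0,0,0,0,0,0,-1,0,0.007,0,0,0,0,-1,0,0,0,0,0,0,-1]

```text
clock: 8.75
tcp_pos: [0.5011, -0.0019, 0.101]
orientation: [-0.0, 1.0, 0.026, 0.0]
ft_force: [1.2, 0.9, 1.6]
grip_width: 0.0028
grip_force: 30.0
```

>>> jog_arm:
  increments: [0,0.008,0,0,0,0,-1,0,0,0,0,0,0,-1]

```text
clock: 8.95
tcp_pos: [0.501, -0.0011, 0.101]
orientation: [0.0, 1.0, 0.026, 0.0]
ft_force: [-0.3, -1.4, 1.9]
grip_width: 0.0026
grip_force: 30.0
```

>>> jog_arm:
  increments: [0,0.008,0,0,0,0,-1,0,0,0,0,0,0,-1]

```text
clock: 9.15
tcp_pos: [0.501, 0.0002, 0.1011]
orientation: [0.0, 1.0, 0.026, 0.0]
ft_force: [0.3, -2.0, 1.3]
grip_width: 0.0027
grip_force: 30.0
```

>>> jog_arm:
  increments: [0,0.007,0,0,0,0,-1,0,0,0,0,0,0,-1]

```text
clock: 9.35
tcp_pos: [0.5011, 0.0014, 0.1011]
orientation: [-0.0, 1.0, 0.026, 0.0]
ft_force: [0.3, -0.8, 1.2]
grip_width: 0.0025
grip_force: 30.0
```

>>> jog_arm:
  increments: [0,0.004,0,0,0,0,-1,0,0,0,0,0,0,-1]

```text
clock: 9.55
tcp_pos: [0.5011, 0.0021, 0.1011]
orientation: [-0.0, 1.0, 0.026, 0.0]
ft_force: [0.2, -1.8, 1.3]
grip_width: 0.0027
grip_force: 30.0
```

>>> jog_arm:
  increments: [0,0.007,0,0,0,0,-1,0,0,0,0,0,0,-1]

```text
clock: 9.75
tcp_pos: [0.501, 0.0032, 0.101]
orientation: [-0.0, 1.0, 0.026, 0.0]
ft_force: [0.0, -1.7, 1.7]
grip_width: 0.0028
grip_force: 30.0
```

>>> jog_arm:
  increments: [0,0.004,0,0,0,0,-1,0,0,0,0,0,0,-1]

```text
clock: 9.95
tcp_pos: [0.501, 0.0037, 0.101]
orientation: [-0.0, 1.0, 0.026, 0.0]
ft_force: [1.4, -1.8, 1.8]
grip_width: 0.0026
grip_force: 30.0
```

>>> jog_arm:
  increments: [0,0.007,0,0,0,0,-1,0,0,0,0,0,0,-1]

```text
clock: 10.15
tcp_pos: [0.501, 0.0048, 0.101]
orientation: [-0.0, 1.0, 0.026, 0.0]
ft_force: [-0.1, -0.7, 1.9]
grip_width: 0.0025
grip_force: 30.0
```

>>> jog_arm:
  increments: [0,0.004,0,0,0,0,-1,0,0,0,0,0,0,-1]

```text
clock: 10.35
tcp_pos: [0.5011, 0.0054, 0.1011]
orientation: [-0.0, 1.0, 0.026, 0.0]
ft_force: [-0.3, -0.8, 3.0]
grip_width: 0.0027
grip_force: 30.0
```

>>> jog_arm:
  increments: [0,0.006,0,0,0,0,-1,0,0,0,0,0,0,-1]

```text
clock: 10.55
tcp_pos: [0.5012, 0.0058, 0.1011]
orientation: [0.0, 1.0, 0.026, 0.0]
ft_force: [0.3, -5.4, 1.8]
grip_width: 0.0026
grip_force: 30.0
```

>>> jog_arm:
  increments: [0,0.003,0,0,0,0,-1,0,0,0,0,0,0,-1]

```text
clock: 10.75
tcp_pos: [0.5013, 0.0058, 0.1011]
orientation: [0.0, 1.0, 0.026, 0.0]
ft_force: [1.0, -6.5, 2.3]
grip_width: 0.0027
grip_force: 30.0
```

```bash
python3 - <<'E'
from h import *
p=robot.state();print(p["ft_force"],p["wrist_torque"],p["orientation"])
E
```

```text
[ 0.96656634 -6.52363528  2.2716896 ] [-1.15381169 -0.21111095  0.01661194] [3.45304800e-04 9.99669860e-01 2.56898326e-02 2.91457281e-04]
```

Both stops are in contact: Fy is about -6.5 N and the yaw moment is nearly nil, so the blank is square. I hold, then lower the lip gently onto the feed board.

>>> jog_arm:
  increments: [0,0,0,0,0,0,-1,0,0,0,0,0,0,-1,0,0,0,0,0,0,-1]

```text
clock: 11.05
tcp_pos: [0.5012, 0.0058, 0.1011]
orientation: [0.0, 1.0, 0.026, 0.0]
ft_force: [1.5, -6.5, 2.0]
grip_width: 0.0029
grip_force: 30.0
```

>>> jog_arm:
  increments: [0,-0.001,-0.0067,0.0017,0.0001,0,-1,0,-0.001,-0.0067,0.0017,0.0001,0,-1,0,0,0,0,0,0,-1]

```text
clock: 11.35
tcp_pos: [0.5013, 0.0055, 0.0991]
orientation: [-0.011, 1.0, 0.025, -0.0]
ft_force: [0.6, -5.9, 2.5]
grip_width: 0.0028
grip_force: 30.0
```

>>> jog_arm:
  increments: [0,-0.001,-0.0067,0.0017,0.0001,0,-1,0,-0.001,-0.0067,0.0017,0.0001,0,-1,0,0,0,0,0,0,-1]

```text
clock: 11.65
tcp_pos: [0.5013, 0.0053, 0.0971]
orientation: [-0.021, 0.999, 0.026, -0.0]
ft_force: [0.4, -6.6, 2.5]
grip_width: 0.0025
grip_force: 30.0
```

>>> jog_arm:
  increments: [0,-0.0005,-0.002,0.0008,0,0,-1,0,0,0,0,0,0,-1]

```text
clock: 11.85
tcp_pos: [0.5013, 0.0054, 0.0968]
orientation: [-0.024, 0.999, 0.026, -0.0]
ft_force: [0.9, -6.1, 2.5]
grip_width: 0.0025
grip_force: 30.0
```

>>> jog_arm:
  increments: [0,0,0,0,0,0,-1,0,0,0,0,0,0,-0.9,0,0,0,0,0,0,-0.8,0,0,0,0,0,0,-0.7,0,0,0,0,0,0,-0.7,0,0,0,0,0,0,-0.7]
  squeeze: 5

```text
clock: 12.45
tcp_pos: [0.5009, 0.0063, 0.0967]
orientation: [-0.024, 0.999, 0.026, -0.001]
ft_force: [0.3, -0.6, 0.1]
grip_width: 0.0138
grip_force: 0.0
```

>>> jog_arm:
  increments: [0,0.016,0,0,0,0,-0.7,0,0.008,0,0,0,0,-0.7,0,0,0,0,0,0,-0.7]

```text
clock: 12.75
tcp_pos: [0.501, 0.0099, 0.0967]
orientation: [-0.024, 0.999, 0.026, -0.001]
ft_force: [1.4, -0.4, 0.2]
grip_width: 0.0136
grip_force: 0.0
```

>>> jog_arm:
  increments: [0,0.005,0,0,0,0,-0.7,0,0,0,0,0,0,-0.7]

```text
clock: 12.95
tcp_pos: [0.5011, 0.0104, 0.0967]
orientation: [-0.024, 0.999, 0.026, -0.001]
ft_force: [-0.5, 0.4, 0.6]
grip_width: 0.0135
grip_force: 0.0
```

>>> jog_arm:
  increments: [0,0.003,0,0,0,0,-0.7,0,0,0,0,0,0,-0.7]

```text
clock: 13.15
tcp_pos: [0.501, 0.0107, 0.0967]
orientation: [-0.024, 0.999, 0.026, -0.001]
ft_force: [0.5, -0.3, -0.1]
grip_width: 0.0142
grip_force: 0.1
```

>>> jog_arm:
  increments: [0,0.004,0,0,0,0,-0.7,0,0,0,0,0,0,-0.7]

```text
clock: 13.35
tcp_pos: [0.5011, 0.0108, 0.0967]
orientation: [-0.024, 0.999, 0.026, -0.0]
ft_force: [-0.1, -3.3, 1.3]
grip_width: 0.0141
grip_force: 1.7
```

>>> jog_arm:
  increments: [0,0.003,0,0,0,0,-0.7,0,0,0,0,0,0,-0.7]

```text
clock: 13.55
tcp_pos: [0.5011, 0.0109, 0.0967]
orientation: [-0.024, 0.999, 0.026, -0.0]
ft_force: [0.2, -5.5, 1.3]
grip_width: 0.0138
grip_force: 2.7
```

The blank is still home: stiff contact at the same lip position, 5.5 N. I back off to the centre of the lip and lift straight up.

>>> jog_arm:
  increments: [0,-0.018,0,0,0,0,-0.7,0,-0.018,0,0,0,0,-0.65,0,0,0,0,0,0,-0.65,0,0,0.04,0,0,0,-0.65,0,0,0.1,0,0,0,-0.65,0,0,0.2,0,0,0,-0.65,0,0,0.3,0,0,0,-0.4,0,0,0.3,0,0,0,0]

```text
clock: 14.35
tcp_pos: [0.5004, 0.0066, 0.2394]
orientation: [-0.024, 0.999, 0.026, -0.001]
ft_force: [0.8, 0.4, 0.1]
grip_width: 0.0279
grip_force: 0.0
```

>>> jog_arm:
  increments: [0,0,0.3,-0.0076,-0.0004,0,0.3,0,0,0.15,0,0,0,0.3,0,0,0,0,0,0,0.3]

```text
clock: 14.65
tcp_pos: [0.5024, 0.0071, 0.3091]
orientation: [-0.0, 1.0, 0.027, 0.003]
ft_force: [-0.0, -0.3, -0.8]
grip_width: 0.0519
grip_force: 0.0
```

```bash
python3 - <<'E'
from h import *
p=robot.state();print(p["joints"].round(2),p["tcp_pos"],p["orientation"].round(4),p["clock"])
ct,cs=cam("top"),cam("scene")
a=cv2.resize(read_camera("top")[150:300,230:380],(400,400),interpolation=cv2.INTER_CUBIC)
b=cv2.resize(read_camera("scene")[210:360,270:420],(400,400),interpolation=cv2.INTER_CUBIC)
cv2.imwrite("pics/c5.png",np.hstack([a,b]))
E
```

```text
[-0.14  0.22  0.01  1.99 -0.    0.92 -1.64] [0.50240055 0.00713069 0.30908214] [-4.000e-04  9.996e-01  2.660e-02  3.400e-03] 14.65
```

View pics/c5.png

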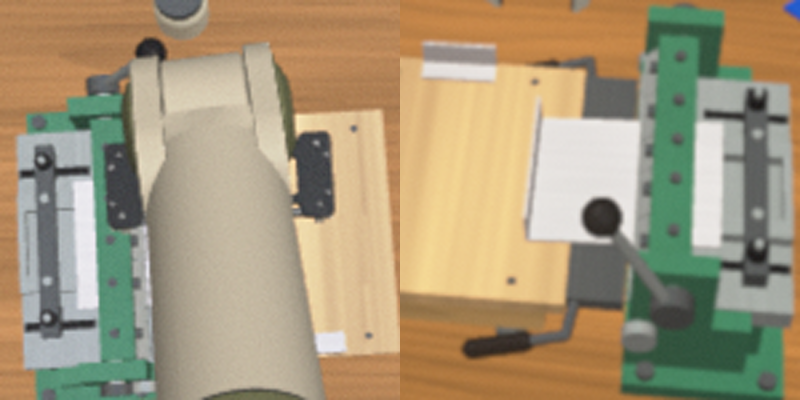

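The blank lies under the beam (right panel, nose at about (720,180)), with its lip trailing and the lever still open. The ball hasn't moved. I turn the tool 90° and go over the ball.

>>> jog_arm:
  increments: [0.097,0.046,0,0,0,0.0227,0.5,0.097,0.046,0,0,0,0.0227,0.5,0.097,0.046,0,0,0,0.0227,0.5,0.097,0.046,0,0,0,0.0227,0.5,0.097,0.046,0,0,0,0.0227,0.5,0.097,0.046,0,0,0,0.0227,0.5,0.097,0.046,0,0,0,0.0227,0.5,0.097,0.046,0,0,0,0.0227,0.5]

```text
clock: 15.55
tcp_pos: [0.6172, 0.0616, 0.303]
orientation: [-0.001, 0.826, 0.564, -0.001]
ft_force: [0.6, -0.4, -0.3]
grip_width: 0.0697
grip_force: 0.0
```

>>> jog_arm:
  increments: [0.097,0.046,0,0,0,0.0227,0.5,0.097,0.046,0,0,0,0.0227,0.5,0.097,0.046,0,0,0,0.0227,0.5,0,0,0,0,0,0,0.5,0,0,0,0,0,0,0.5]

```text
clock: 16.05
tcp_pos: [0.6602, 0.0818, 0.3033]
orientation: [-0.001, 0.69, 0.723, -0.001]
ft_force: [-0.1, -1.3, -0.4]
grip_width: 0.0696
grip_force: 0.0
```

```bash
python3 - <<'E'
from h import *
p=robot.state();c=cam("wrist",p);im=read_camera("wrist")
print(p["tcp_pos"],p["orientation"].round(4),p["clock"],p["grip_width"])
u=proj(c,[.6625,.082,.247]);print(u)
x,y=map(int,u);o=im.copy();cv2.drawMarker(o,(x,y),(0,0,255),0,12);cv2.imwrite("pics/w6.png",o)
g=cv2.cvtColor(im,cv2.COLOR_BGR2GRAY)
m=(g<45).astype('uint8')
n,l,s,ce=cv2.connectedComponentsWithStats(m)
print([(s[i].tolist(),ce[i].round(1).tolist()) for i in range(1,n) if s[i,4]>300])
E
```

```text
[0.66022531 0.08181967 0.30332287] [-0.0012  0.6905  0.7233 -0.0011] 16.05 0.06958869257040125
[317.03416612 262.85548714]
[([10, 64, 17, 45, 410], [17.9, 85.9]), ([291, 236, 55, 55, 1308], [322.0, 255.4]), ([396, 289, 46, 80, 1517], [414.6, 336.6]), ([0, 325, 148, 155, 10070], [74.5, 385.7]), ([479, 326, 161, 138, 10195], [560.3, 373.8]), ([184, 344, 31, 24, 450], [199.7, 357.4]), ([392, 446, 63, 18, 648], [421.9, 453.7])]
```

View pics/w6.png

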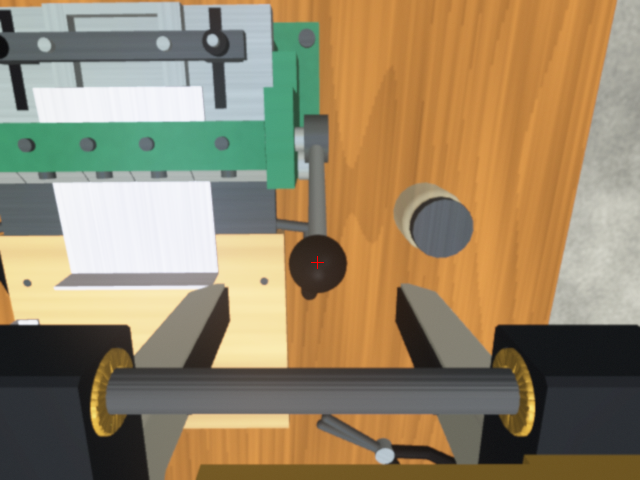

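The wrist view shows the ball at (318,263), on the predicted mark. Now I descend and pinch it across x.

>>> jog_arm:
  increments: [0.0153,0,-0.1,0,0,0,0.5,0,0,-0.1,0,0,0,0.5,0,0,-0.1,0,0,0,0.5,0,0,-0.1,0,0,0,0.3,0,0,-0.1,0,0,0,0,0,0,0,0,0,0,-0.2,0,0,0,0,0,0,-0.4,0,0,0,0,0,0,-0.6]
  squeeze: 10

```text
clock: 16.9
tcp_pos: [0.6638, 0.0825, 0.2308]
orientation: [0.0, 0.689, 0.725, 0.0]
ft_force: [0.6, 0.1, -0.6]
grip_width: 0.0342
grip_force: 0.0
```

>>> jog_arm:
  increments: [0,0,0,0,0,0,-0.8,0,0,0,0,0,0,-0.8,0,0,0,0,0,0,-0.8]

```text
clock: 17.2
tcp_pos: [0.663, 0.0823, 0.2308]
orientation: [-0.0, 0.689, 0.725, -0.0]
ft_force: [-4.9, -0.4, 3.7]
grip_width: 0.0313
grip_force: 10.0
```

```bash
python3 - <<'E'
import numpy as np
th=np.arange(0,1.2,.1);a=np.radians(65)-th
h=.13*(np.cos(a)-np.cos(a[0]));z=.13*(np.sin(a)-np.sin(a[0]))
d=np.c_[.0541*np.diff(h),-.9985*np.diff(h),np.diff(z)]/.15
print(np.c_[th[1:],d].round(4))
E
```

```text
[[ 1.00e-01  4.10e-03 -7.65e-02 -4.05e-02]
 [ 2.00e-01  3.90e-03 -7.21e-02 -4.79e-02]
 [ 3.00e-01  3.60e-03 -6.69e-02 -5.49e-02]
 [ 4.00e-01  3.30e-03 -6.11e-02 -6.13e-02]
 [ 5.00e-01  3.00e-03 -5.47e-02 -6.71e-02]
 [ 6.00e-01  2.60e-03 -4.77e-02 -7.23e-02]
 [ 7.00e-01  2.20e-03 -4.03e-02 -7.67e-02]
 [ 8.00e-01  1.80e-03 -3.24e-02 -8.03e-02]
 [ 9.00e-01  1.30e-03 -2.43e-02 -8.31e-02]
 [ 1.00e+00  9.00e-04 -1.59e-02 -8.52e-02]
 [ 1.10e+00  4.00e-04 -7.30e-03 -8.63e-02]]
```

>>> jog_arm:
  increments: [0.002,-0.038,-0.02,0,0,0,-0.8,0.002,-0.038,-0.021,0,0,0,-0.8,0.002,-0.036,-0.024,0,0,0,-0.8,0.002,-0.036,-0.024,0,0,0,-0.8]
  squeeze: 20

```text
clock: 17.6
tcp_pos: [0.6642, 0.0606, 0.2165]
orientation: [-0.001, 0.689, 0.725, 0.0]
ft_force: [-3.4, 2.8, -0.7]
grip_width: 0.0304
grip_force: 20.0
```

>>> jog_arm:
  increments: [0.002,-0.034,-0.027,0,0,0,-0.8,0.002,-0.033,-0.028,0,0,0,-0.8,0.002,-0.031,-0.03,0,0,0,-0.8,0.002,-0.03,-0.031,0,0,0,-0.8]

```text
clock: 18.0
tcp_pos: [0.6652, 0.0416, 0.1988]
orientation: [-0.001, 0.689, 0.725, 0.0]
ft_force: [-5.1, 4.7, -1.4]
grip_width: 0.0311
grip_force: 20.0
```

>>> jog_arm:
  increments: [0.0015,-0.028,-0.033,0,0,0,-0.8,0.0015,-0.027,-0.034,0,0,0,-0.8,0.0013,-0.0245,-0.0355,0,0,0,-0.8,0.0013,-0.023,-0.037,0,0,0,-0.8]
  squeeze: 35

```text
clock: 18.4
tcp_pos: [0.6661, 0.0262, 0.178]
orientation: [-0.001, 0.689, 0.725, 0.0]
ft_force: [-5.0, 3.2, -0.3]
grip_width: 0.0304
grip_force: 35.0
```

>>> jog_arm:
  increments: [0.001,-0.021,-0.038,0,0,0,-0.8,0.001,-0.0195,-0.039,0,0,0,-0.8,0.001,-0.017,-0.04,0,0,0,-0.8,0.001,-0.0155,-0.0405,0,0,0,-0.8]

```text
clock: 18.8
tcp_pos: [0.6667, 0.015, 0.1544]
orientation: [-0.001, 0.689, 0.725, -0.0]
ft_force: [-4.8, 2.8, 1.4]
grip_width: 0.0303
grip_force: 35.0
```

Now about 0.8 rad. I continue in small steps until the beam bites.

>>> jog_arm:
  increments: [0.0007,-0.013,-0.041,0,0,0,-0.8,0.0007,-0.0115,-0.042,0,0,0,-0.8,0,0,0,0,0,0,-0.8]

```text
clock: 19.1
tcp_pos: [0.667, 0.0116, 0.1443]
orientation: [-0.0, 0.689, 0.725, 0.0]
ft_force: [-12.1, 2.2, 23.1]
grip_width: 0.0309
grip_force: 35.0
```

>>> jog_arm:
  increments: [0.0005,-0.004,-0.02,0,0,0,-0.8,0,0,0,0,0,0,-0.8]

```text
clock: 19.3
tcp_pos: [0.6671, 0.0112, 0.143]
orientation: [0.0, 0.689, 0.725, 0.0]
ft_force: [-15.9, 3.0, 34.7]
grip_width: 0.0302
grip_force: 35.0
```

The beam has bitten: the ball resists with about 30 N at roughly 0.9 rad. Releasing.

>>> jog_arm:
  increments: [0,0,0,0,0,0,-0.2,0,0,0,0,0,0,0,0,0,0,0,0,0,0.2,0,0,0,0,0,0,0.3,0,0,0.1,0,0,0,0.3,0,0,0.2,0,0,0,0.3,0,0,0.3,0,0,0,0.3,0,0,0.3,0,0,0,0.3]

```text
clock: 20.1
tcp_pos: [0.6673, 0.0103, 0.2765]
orientation: [-0.0, 0.689, 0.725, -0.0]
ft_force: [0.4, -0.7, 0.3]
grip_width: 0.06
grip_force: 0.0
```

>>> jog_arm:
  increments: [0,-0.2,0.2,0,0,0,0.3,0,-0.3,0,0,0,0,0.3,0,-0.3,0,0,0,0,0.3,0,-0.3,0,0,0,0,0.3,0,-0.3,0,0,0,0,0.3,0,0,0,0,0,0,0.3,0,0,0,0,0,0,0.3]

```text
clock: 20.8
tcp_pos: [0.6673, -0.2011, 0.3051]
orientation: [0.0, 0.69, 0.724, 0.0]
ft_force: [-0.5, 2.1, 0.8]
grip_width: 0.0604
grip_force: 0.0
```

```bash
python3 - <<'E'
from h import *
p=robot.state();print(p["tcp_pos"],p["ft_force"],p["clock"])
a=cv2.resize(read_camera("top")[150:300,230:380],(400,400),interpolation=cv2.INTER_CUBIC)
b=cv2.resize(read_camera("scene")[210:360,270:420],(400,400),interpolation=cv2.INTER_CUBIC)
cv2.imwrite("pics/c7.png",np.hstack([a,b]))
E
```

```text
[ 0.66729259 -0.20106853  0.30505127] [-0.51266334  2.05622132  0.81003082] 20.8
```

View pics/c7.png

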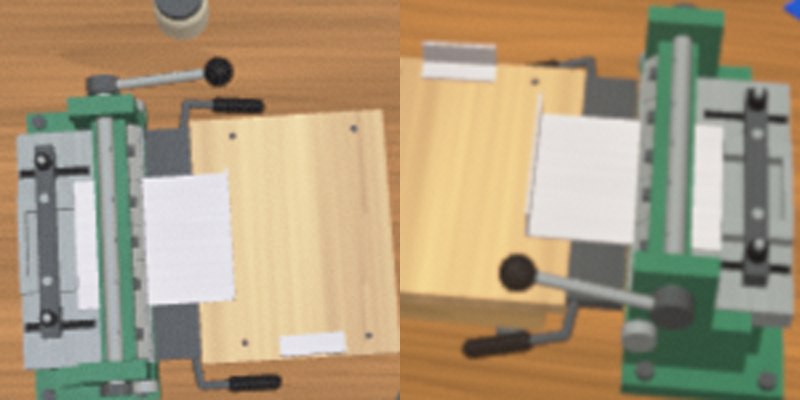

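The lever and beam are down and the blank's nose still sits at the stops (right panel, nose edge about x=722, unchanged). I check that the ball hasn't sprung back, then hand in.

```bash
python3 - <<'E'
from h import *
s=.375
X=tri([(cam("top"),(218*s+230,71*s+150)),(cam("scene"),(117*s+270,272*s+210))]);print(X)
if X[2]<.168: print(robot.sign_off())
E
```

```text
[0.66558325 0.01602757 0.16352598]
the job is handed in; nothing more can be done
None
```

The blank is seated square against both stop fingers and clamped, with the lever down at about 0.9 rad and the arm withdrawn. The job was handed in at about 21 s of the 72 s, with no verdict shown.

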